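Hold a sprung warmer lid just below its balance point

TASK

The lid spring of the block warmer is about to be adjusted. First, so that it cannot be knocked over, lower the glass flask gently, upright, into the deep green cup, let go of it and leave it standing there. Then take the lid by its bar and raise it past its balance point (where the spring takes over and the lid wants to rise on its own), bring it back and finish while still holding the lid yourself just below the balance point, within about fifteen degrees of it, where it would fall shut if you let go; leave the other things on the bench alone.

Things in the scene. Friction and masses are not known exactly. Their poses are not given: they have to be found in the camera images.
- flask: Glass flask standing free and upright, 50x50x190 mm, 0.12 kg: round bulb up to height 44 mm, then a straight neck 20 mm thick from 44 to 175 mm, and a stopper to 190 mm (only drawn, cannot be gripped). Grip the neck, best at height 145 to 170 mm. Origin: centre of its underside, z up. Flask and cup swap places from start to start.
- cup: Deep open round cup of opaque green plastic, free on the bench, 0.5 kg: 104 mm across outside at the rim, 120 mm high, wall 5 mm (inside 94 mm across at the top, 88 mm near the floor), inner floor 8 mm above its underside. Origin: centre of its underside, z up. The flask stands upright by itself in it, its neck reaching out above the rim.
- warmer: Block warmer, fixed to the bench, grey case 180x180x100 mm, white lid; place and yaw (0 to 0.5 rad) vary. Origin: centre of its underside; x to its rear, z up, control panel at -x. Hinge along y at x = +90 mm, z = 104 mm. A white disc (90 mm across) at each end of the hinge bears a red line at the balance angle; a red pointer on the lid's side is in line with it at the balance point.
- lid_bar (a point): Middle of the lid's black round grip bar, 14 mm thick, along the warmer's y axis, 110 mm clear between its two posts; 48 mm above the lid's upper face (60 mm above its underside), 150 mm in front of the hinge, 164 mm above the bench when shut. A grip from above across the bar stays clear of the lid over the whole swing, the bar turning between the pads. Lid's front edge: 40 mm ahead of the bar.
- lid_hinge (a point): Point on the lid's hinge axis, in the middle of its width (the axis is the warmer's y axis, 104 mm above the bench).
- lid (a joint): Angle of the lid: 0 shut (level), grows as the front edge rises, stop at 1.25 rad. Balance point 0.90 rad (52 degrees): below it the lid falls shut by itself, above it the spring lifts it to the stop. Lifting it takes about 3 N at the bar, less and less towards the balance point; 0.15 rad from it the pull is about 1 N. Hinge friction is very small. Starts shut.
- bottle: Reagent bottle with a blue cap, 69 mm across, 150 mm high, free, a bystander. Origin: centre of its underside.
- petri_dish: Flat round clear dish, 61 mm across, 15 mm high, free, a bystander. Origin: centre of its underside.
- marker: Red felt marker lying on the bench, 131x26x15 mm, free, a bystander. Origin: under its middle.

How it is judged:
By the outcome, as a careful person would: the job done as asked, in the order asked, and still so for the second after the job is handed in, while the arm keeps its last pose, push and grip.
It also fails if it takes over 58 s, if anything falls off the work surface, if the arm or the gripper's body presses on something with over 40 N, if the wrist force passes 120 N, or if a joint passes its speed limit or range.

ROBOT

A 6-joint arm with a two-finger parallel gripper is mounted at the origin on a cart in front of the work surface, level with it; the furniture and walls round the work are solid. World frame = base frame: x ahead of the robot, y to its left, z up, the work surface at z = 0. Lengths are in mm, angles in rad, forces in N, time in s.
With the tool pointing down it reaches from about 275 to 1000 mm from the base axis. Payload 8.4 kg.
Tool frame: the origin (TCP) lies at the very end of the fingers, on their centre line; the grasp point (between the pads) lies 19 mm behind it; z points along the fingers, y is the direction in which the jaws open and shut (so a half turn about z gives the same grasp; the last joint's range is limited). The gripper opens to 85 mm and grips with 20 to 120 N. Pads are 22 mm wide; open, the fingers measure 114 mm over their backs; the gripper's body (76 mm by 85 mm) begins 54 mm behind the grasp point. The pads swing forward as they close: fully open they stand 13 mm farther back than shut.
Start: joints at [-1.308, 0.353, 1.633, -0, 1.155, -0.002], TCP at [163.571, -603.218, 231.281] pointing down, gripper open.
Joint ranges: [-2.63, 2.63], [-0.92, 2.1], [0.06, 2.66], [-1.3, 4.44], [0, 2.69], [-3.02, 3.02]. Speed limits (rad/s): [2.22, 2.22, 2.79, 3.14, 3.14, 3.14].

INTERFACE

Orientations are given as [roll, pitch, yaw] about the fixed x, y, z axes, in that order (R = Rz(yaw) Ry(pitch) Rx(roll)).
In Python, from rig import sense, grab_frame, sign_off, masks_of gives the robot as it stands. The module is installed in compiled form; this text tells all that it offers.
- The arm moves only by the shell command python3 -m inch 'ROWS' [FORCE]. ROWS is JSON, a list of rows, each an object of numbers: "gripper": the finger opening in m, from 0 to 0.0854; "tx", "ty", "tz": the shift along the tool's x, y, z in m; "spin": the turn about the tool's z in degrees. In form: [{"gripper": .., "tx": .., "ty": .., "tz": .., "spin": ..}, ...]. A call has exactly 8 rows; each row shifts and turns the commanded pose from where the row before left it, along the tool's axes as they then stand; what a row does not reach is not made up. A row lasts 1/10 s, in which the tool goes at most 50 mm and 8.59 degrees, less where a joint would pass 70% of its speed; a pose out of reach is approached as far as the arm can. A call is refused whole if a number of a shift passes 0.05 or a number of a turn 8.59, either way. A call with a gripper value outside its range is refused whole. The fingers move at their own pace and stop on an object; FORCE is the grip in N (left out, the last holds). Time passes only in rows, so rows that do not move let the fingers close, or fill a call up. It gives the time, the measured TCP pose, the force and the opening at its end, in the units of the state.
- sense(): the state, without advancing time (a new reading comes with each control period).
- grab_frame(name): name is "scene" or "side" or "wrist"; returns a dict with "pixels" (400x640x3 uint8, red, green, blue), "K" (3x3 intrinsics, pixels), "k1" (the pictures are not rectified: a ray, as slopes to the right and down, at radius r is drawn at 1 + k1 r^2 times it, then the intrinsics apply), "extrinsics" (4x4, takes a point from camera to world coordinates). Camera axes: x right, y down, z forward; pixel columns grow to the right and rows downward; lengths in mm; the calibration is good to about 2 mm. A picture is of the moment at which its call begins. There is no depth.
- sign_off(): hands the job in, once; it reports no verdict.
Trained networks look in the newest picture that a camera, given by its name, has taken for a name from the list of things; names that differ only in an ending like _2 or _b are one class to them, and where a whole thing is asked for, a point or a joint stands for the part that bears it (a point fixed in the world has none). Each returns a list of dicts, best first, with "conf" (0 to 1); they miss things now and then, are a little off and sometimes report something else, mostly with a low value. They report only what shows in the picture. A call takes as long as a camera call.
- masks_of(camera, target): "pixels" (400x640 bool, what is visible of it) and "centre" ([row, column] in pixels, amid what is visible of it).
The state is a dict: "clock": time; "qpos": joint angles; "qvel": joint speeds; "joint_efforts": joint torques, N m; "eef_pos": TCP position; "tcp_rot": TCP orientation; "contact_force": force on the tool from outside, world axes, zero at the start; "wrist_torque": the same for the moment, N m; "opening": opening from 0.0 (shut) to 1.0 (fully open).
Only numpy, scipy, OpenCV 4.12 (cv2) and the standard library are available. Lean on these libraries where they do the work, as an engineer would, in place of code of your own. Each camera call takes 0.05 s, during which the arm holds its last target.

## Working session

There is one attempt and no reset: what is moved stays moved. The work goes in short steps, Python scripts to look and compute and a shell command to move; the robot and the scene stay as the last step left them, time stands still between calls to the robot, and variables do not carry over. Pictures are saved under pics/ and viewed, and the job is handed in when it is done.

```bash
mkdir -p pics; cat > h.py <<'E'
import numpy as np, cv2
from rig import sense, grab_frame, masks_of
def ray(f,row,col):
    K=f["K"];d=cv2.undistortPoints(np.array([[[col,row]]],float),np.array(K,float),np.array([f["k1"],0,0,0],float))[0,0]
    T=np.array(f["extrinsics"]);v=T[:3,:3]@np.array([d[0],d[1],1.]);return T[:3,3],v/np.linalg.norm(v)
def onz(f,row,col,z):
    o,v=ray(f,row,col);return o+v*(z-o[2])/v[2]
def proj(f,P):
    T=np.linalg.inv(np.array(f["extrinsics"]));P=np.atleast_2d(P).astype(float)
    rv=cv2.Rodrigues(T[:3,:3])[0]
    p=cv2.projectPoints(P,rv,T[:3,3],np.array(f["K"],float),np.array([f["k1"],0,0,0],float))[0][:,0];return p
def save(f,n): cv2.imwrite("pics/"+n+".png",f["pixels"][:,:,::-1])
E
python3 - <<'E'
from h import *
np.set_printoptions(precision=1,suppress=True)
print(sense())
for c in ("scene","side","wrist"):
    f=grab_frame(c);save(f,c+"0");print(c,f["K"],f["k1"],f["extrinsics"])
    for t in ("flask","cup","warmer","lid_bar","bottle","petri_dish","marker"):
        m=masks_of(c,t)
        for r in m[:2]:
            ys,xs=np.where(r["pixels"]);print(c,t,round(r["conf"],2),np.array(r["centre"]),ys.min(),ys.max(),xs.min(),xs.max())
E
```

```text
{'clock': 0.0, 'qpos': array([-1.3,  0.4,  1.6,  0. ,  1.2, -0. ]), 'qvel': array([-0.,  0., -0.,  0., -0.,  0.]), 'joint_efforts': array([ -0. , -60.5, -34.2,  -0. ,   0. ,   0. ]), 'eef_pos': array([ 163.5, -602.8,  230.6]), 'tcp_rot': array([-3.1, -0. ,  0.3]), 'contact_force': array([ 0.1, -0.2, -0.6]), 'wrist_torque': array([-0., -0.,  0.]), 'opening': 1.0006383945958681}
scene [[365.    0.  317.9]
 [  0.  365.  194.5]
 [  0.    0.    1. ]] -0.015937856490076334 [[ -0.9  -0.3   0.4 172.2]
 [ -0.5   0.5  -0.7 882.4]
 [ -0.   -0.8  -0.6 665.3]
 [  0.    0.    0.    1. ]]
scene flask 0.66 [191.1 355.2] 152 212 346 361
scene cup 0.91 [163.3 386.8] 143 189 369 402
scene warmer 0.56 [240.1 296.5] 187 282 243 347
scene lid_bar 0.87 [225.  307.4] 188 254 264 347
scene petri_dish 0.64 [193.3 317.1] 188 199 307 322
scene marker 0.84 [338.2 287.4] 326 349 260 319
scene marker 0.68 [227.5 305.9] 188 254 264 348
side [[383.2   0.  320.1]
 [  0.  383.2 204. ]
 [  0.    0.    1. ]] -0.025826221171326894 [[ -0.9  -0.2   0.3 249.5]
 [ -0.4   0.6  -0.7 948.6]
 [  0.   -0.8  -0.6 779.9]
 [  0.    0.    0.    1. ]]
side flask 0.6 [201.7 356.2] 164 218 349 365
side flask 0.47 [204.  318.2] 195 209 309 327
side cup 0.55 [171.9 381.9] 150 193 367 399
side warmer 0.89 [248.1 308.5] 202 294 262 361
side lid_bar 0.6 [239.  321.6] 201 268 279 362
side bottle 0.87 [191.5 298.3] 171 213 286 308
side petri_dish 0.72 [203.2 317.8] 195 209 308 327
side marker 0.59 [346.2 320.1] 338 353 287 340
side marker 0.27 [239.1 317.1] 202 269 279 362
wrist [[300.9   0.  320.3]
 [  0.  300.9 202. ]
 [  0.    0.    1. ]] -0.011808083375150474 [[   0.3   -0.9   -0.3  238.2]
 [  -1.    -0.2   -0.1 -583.2]
 [  -0.     0.3   -1.   373.4]
 [   0.     0.     0.     1. ]]
```

```bash
python3 - <<'E'
import cv2
for c in ("scene","side"):
    i=cv2.imread(f"pics/{c}0.png")[120:380,200:440];cv2.imwrite(f"pics/{c}0z.png",cv2.resize(i,None,fx=2.2,fy=2.2,interpolation=cv2.INTER_CUBIC))
E
```

```text
(no output)
```

View pics/scene0.png

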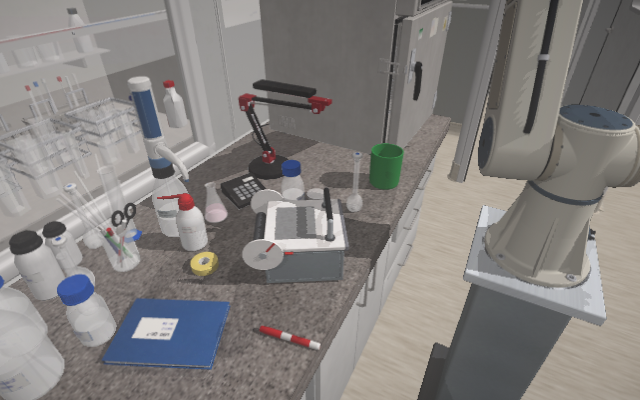

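```bash
sleep 1
```

```text
(no output)
```

View pics/scene0z.png

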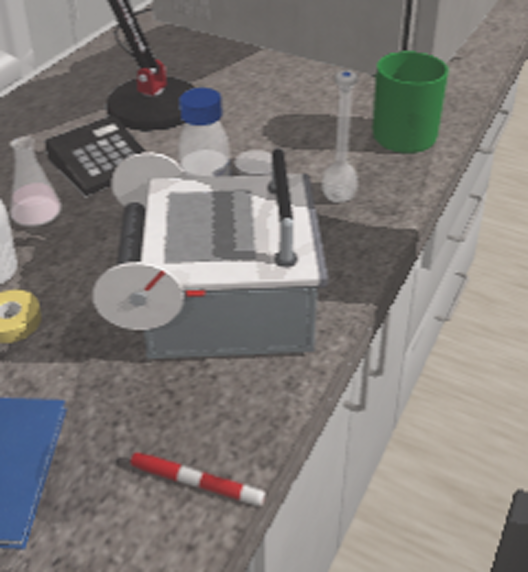

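View pics/side0z.png

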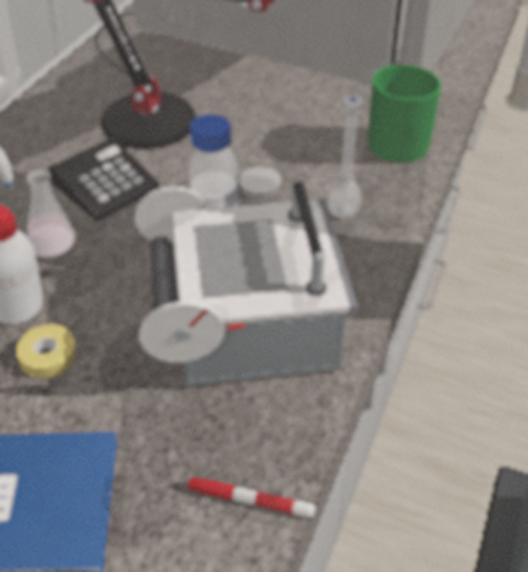

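```bash
cat > fit.py <<'E'
from h import *
from scipy.optimize import least_squares
np.set_printoptions(precision=1,suppress=True)
fs=grab_frame("scene");fd=grab_frame("side")
z=lambda x,y:(x/2.2+200,y/2.2+120)
for n,f,top,bulb,rim in (("scene",fs,z(346,75),z(341,183),z(411,70)),("side",fd,z(353,101),z(344,197),z(405,84))):
    print(n,"flask top",onz(f,top[1],top[0],190),"bulb",onz(f,bulb[1],bulb[0],22),"cup",onz(f,rim[1],rim[0],120))
    s=n
W={0:[((90,90,0),z(150,357)),((-90,90,0),z(312,352)),((-60,55,164),z(287,223)),((-60,-55,164),z(278,155))],
   1:[((90,90,0),z(189,383)),((-90,90,0),z(340,373)),((-60,55,164),z(318,252)),((-60,-55,164),z(299,187))]}
def P(p,q):
    c,s=np.cos(p[2]),np.sin(p[2]);return np.array([p[0]+c*q[0]-s*q[1],p[1]+s*q[0]+c*q[1],q[2]])
def res(p,ks=(0,1)):
    return np.concatenate([proj((fs,fd)[k],[P(p,q)])[0]-np.array(u) for k in ks for q,u in W[k]])
for ks in ((0,),(1,),(0,1)):
    r=least_squares(res,[600,0,.2],args=(ks,));print(r.x,r.x[2].round(3),r.fun)
    print("bar",P(r.x,(-60,0,164)),"hinge",P(r.x,(90,0,104)))
for k,f in enumerate((fs,fd)):
  for b in ("bottle","petri_dish","marker"):
    m=masks_of(("scene","side")[k],b)
    if m: print(b,onz(f,*m[0]["centre"],75 if b=="bottle" else 8))
E
python3 fit.py
```

```text
scene flask top [490.4  49.2 190. ] bulb [489.2  45.2  22. ] cup [ 459.8 -130.5  120. ]
side flask top [490.9  53.4 190. ] bulb [493.7  44.   22. ] cup [ 462.9 -128.9  120. ]
[525.1 290.5   0.5] 0.519 [-1.1  1.1  0.7  1.1 -0.4 -2.9  0.9  0.2]
bar [473.  260.7 164. ] hinge [603.3 335.2 104. ]
[524.8 292.5   0.5] 0.519 [-1.3  1.3  0.4 -0.5 -0.2 -0.9  1.1 -0.2]
bar [472.7 262.7 164. ] hinge [602.9 337.1 104. ]
[524.9 291.4   0.5] 0.519 [-1.3  1.4  0.6  1.4 -0.5 -2.7  0.8  0.5 -1.2  1.   0.4 -0.9 -0.1 -1.2
  1.2 -0.5]
bar [472.8 261.7 164. ] hinge [603.  336.1 104. ]
bottle [674.1  94.7  75. ]
petri_dish [626.7  28.1   8. ]
marker [432.6 521.9   8. ]
bottle [675.5  93.   75. ]
petri_dish [622.4  60.1   8. ]
marker [426.2 521.7   8. ]
```

```bash
python3 -m inch '[{"tx":0.015,"ty":-0.017,"tz":-0.005,"gripper":0.0854},{"tx":0.03,"ty":-0.034,"tz":-0.005},{"tx":0.03,"ty":-0.034,"tz":-0.005},{"tx":0.03,"ty":-0.034,"tz":-0.005},{"tx":0.03,"ty":-0.034,"tz":-0.005},{"tx":0.03,"ty":-0.034,"tz":-0.005},{"tx":0.03,"ty":-0.034},{"tx":0.03,"ty":-0.034}]' 30; python3 -m inch '[{"tx":0.03,"ty":-0.034},{"tx":0.03,"ty":-0.034},{"tx":0.03,"ty":-0.034},{"tx":0.03,"ty":-0.034},{"tx":0.03,"ty":-0.034},{"tx":0.03,"ty":-0.034},{"tx":0.015,"ty":-0.017},{"spin":-8.5}]'
```

```text
$[0]: bad value
$[0]: bad value
```

```bash
python3 -m inch '[{"spin":-8.5},{"spin":-8.5},{"spin":-8.5},{"spin":-8.5},{"spin":-8.5},{"spin":-8.5},{"spin":-8.5},{"spin":-8.5}]'; python3 -m inch '[{"spin":-8.5},{"spin":-8.5},{"spin":-8.5},{"spin":-2.8},{"spin":0},{"spin":0},{"spin":0},{"spin":0}]'; python3 - <<'E'
from h import *
f=grab_frame("wrist");save(f,"w1");f=grab_frame("scene");save(f,"s1")
cv2.imwrite("pics/s1z.png",cv2.resize(f["pixels"][100:300,230:450,::-1],None,fx=2.5,fy=2.5,interpolation=2))
s=sense();print(s["clock"],s["eef_pos"],s["tcp_rot"],s["qpos"],s["contact_force"])
E
```

```text
1.7 [ 163.59840223 -603.20736259  231.27474675] [-3.14157458e+00 -3.84190281e-05  2.64818482e-01] [-1.30837419e+00  3.53006001e-01  1.63340576e+00  4.19462764e-05
  1.15519905e+00 -2.41327924e-03] [-0.24677245  0.33196324 -0.00664   ]$[0]: bad value
$[0]: bad value
```

View pics/w1.png

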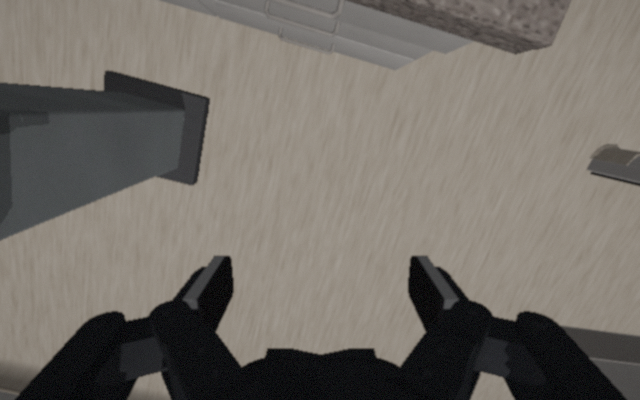

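View pics/s1z.png

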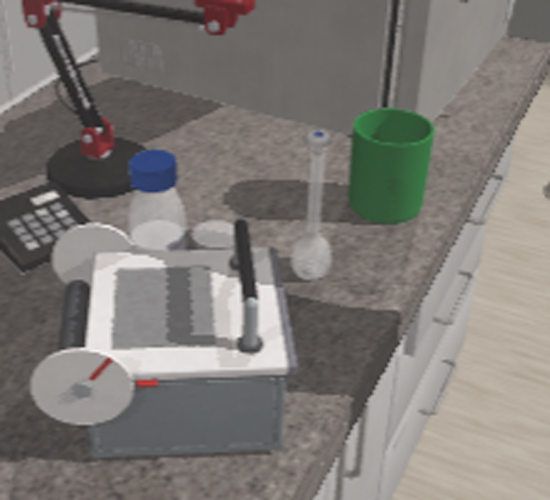

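All moves were refused because every key has to be present in each row. The arm has not moved and the scene is unchanged: flask at (355,182), cup at (387,166).

```bash
python3 -m inch '[{"gripper":0.0854,"tx":0.015,"ty":-0.017,"tz":-0.005,"spin":0},{"gripper":0.0854,"tx":0.03,"ty":-0.034,"tz":-0.005,"spin":0},{"gripper":0.0854,"tx":0.03,"ty":-0.034,"tz":-0.005,"spin":0},{"gripper":0.0854,"tx":0.03,"ty":-0.034,"tz":-0.005,"spin":0},{"gripper":0.0854,"tx":0.03,"ty":-0.034,"tz":-0.005,"spin":0},{"gripper":0.0854,"tx":0.03,"ty":-0.034,"tz":-0.005,"spin":0},{"gripper":0.0854,"tx":0.03,"ty":-0.034,"tz":0,"spin":0},{"gripper":0.0854,"tx":0.03,"ty":-0.034,"tz":0,"spin":0}]' 30
```

```text
clock: 2.5
eef_pos: [314.5, -296.7, 261.7]
tcp_rot: [3.141, -0.001, 0.264]
contact_force: [1.3, 0.3, 0.2]
opening: 1.0
```

```bash
python3 -m inch '[{"gripper":0.0854,"tx":0.034,"ty":-0.036,"tz":0,"spin":0},{"gripper":0.0854,"tx":0.034,"ty":-0.036,"tz":0,"spin":0},{"gripper":0.0854,"tx":0.034,"ty":-0.036,"tz":0,"spin":0},{"gripper":0.0854,"tx":0.034,"ty":-0.036,"tz":0,"spin":0},{"gripper":0.0854,"tx":0.034,"ty":-0.036,"tz":0,"spin":0},{"gripper":0.0854,"tx":0.034,"ty":-0.036,"tz":0,"spin":0},{"gripper":0.0854,"tx":0.034,"ty":-0.036,"tz":0,"spin":0},{"gripper":0.0854,"tx":0.015,"ty":-0.03,"tz":0,"spin":-4}]'
python3 -m inch '[{"gripper":0.0854,"tx":0,"ty":0,"tz":0,"spin":-8.5},{"gripper":0.0854,"tx":0,"ty":0,"tz":0,"spin":-8.5},{"gripper":0.0854,"tx":0,"ty":0,"tz":0,"spin":-8.5},{"gripper":0.0854,"tx":0,"ty":0,"tz":0,"spin":-8.5},{"gripper":0.0854,"tx":0,"ty":0,"tz":0,"spin":-8.5},{"gripper":0.0854,"tx":0,"ty":0,"tz":0,"spin":-8.5},{"gripper":0.0854,"tx":0,"ty":0,"tz":0,"spin":-8.5},{"gripper":0.0854,"tx":0,"ty":0,"tz":0,"spin":-8.5}]'
python3 -m inch '[{"gripper":0.0854,"tx":0,"ty":0,"tz":0,"spin":-8.5},{"gripper":0.0854,"tx":0,"ty":0,"tz":0,"spin":-8.5},{"gripper":0.0854,"tx":0,"ty":0,"tz":0,"spin":-8.5},{"gripper":0.0854,"tx":0,"ty":0,"tz":0,"spin":-7.3},{"gripper":0.0854,"tx":0,"ty":0,"tz":0,"spin":0},{"gripper":0.0854,"tx":0,"ty":0,"tz":0,"spin":0},{"gripper":0.0854,"tx":0,"ty":0,"tz":0,"spin":0},{"gripper":0.0854,"tx":0,"ty":0,"tz":0,"spin":0}]'
python3 - <<'E'
from h import *
f=grab_frame("wrist");save(f,"w2")
for t in ("flask","cup"):
    for r in masks_of("wrist",t)[:2]: ys,xs=np.where(r["pixels"]);print(t,r["conf"],r["centre"],ys.min(),ys.max(),xs.min(),xs.max())
print(proj(f,[[491,48,190],[491,48,22],[461,-130,120]]))
s=sense();print(s["clock"],s["eef_pos"],s["tcp_rot"],s["qpos"],s["contact_force"])
E
```

```text
clock: 3.3
eef_pos: [486.2, 42.9, 261.6]
tcp_rot: [3.142, -0.002, 0.336]
contact_force: [0.3, -0.6, 0.1]
opening: 1.002
clock: 4.1
eef_pos: [484.4, 40.2, 261.4]
tcp_rot: [3.141, -0.0, 1.528]
contact_force: [-0.8, 0.2, 0.1]
opening: 1.0
clock: 4.9
eef_pos: [484.4, 40.2, 261.3]
tcp_rot: [3.142, 0.0, 2.092]
contact_force: [0.1, -0.1, 0.4]
opening: 0.998
flask 0.85 [190.9, 333.7] 152 231 310 353
flask 0.61 [33.9, 500.8] 0 77 392 619
cup 0.81 [290.2, 250.4] 235 352 215 281
[[331.35162171 208.9025982 ]
 [326.7200245  167.1554655 ]
 [224.53627653 307.94614535]]
5.05 [484.37222177  40.15531831 261.29100496] [ 3.14159165e+00 -1.07396724e-05  2.09314091e+00] [ 7.96192818e-02  1.03352466e-01  1.88769150e+00  1.11004096e-05
  1.15055238e+00 -4.42729832e-01] [-0.3707387  -0.35038184  0.07332948]
```

View pics/w2.png

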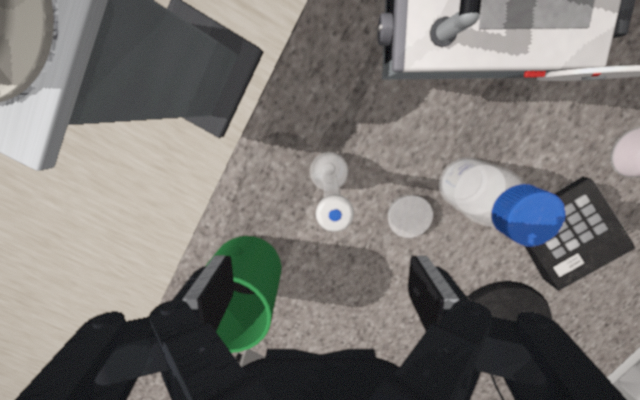

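Wrist view: stopper at (335,214), bulb at (328,171), cup rim around (245,315).

```bash
python3 - <<'E'
from h import *
f=grab_frame("wrist")
print(onz(f,214,334,190),onz(f,171,328.5,22))
# cup rim: green mask
r=masks_of("wrist","cup")[0]["pixels"]
P=f["pixels"].astype(int);g=(P[:,:,1]>P[:,:,0]+40)
ys,xs=np.where(g);print(ys.min(),ys.max(),xs.min(),xs.max())
s=sense();R=np.array([s["eef_pos"]]);y=s["tcp_rot"][2]
for t in ([491,48],):
    d=np.array(t)-s["eef_pos"][:2];print(d[0]*np.cos(y)+d[1]*np.sin(y),d[0]*np.sin(y)-d[1]*np.cos(y))
cv2.imwrite("pics/w2z.png",cv2.resize(f["pixels"][140:380,170:420,::-1],None,fx=2.4,fy=2.4,interpolation=2))
E
```

```text
[494.76418518  45.51945963 190.        ] [495.4846479   44.82910283  22.        ]
186 352 215 563
3.473861970359046 9.652575189262654
```

View pics/w2z.png

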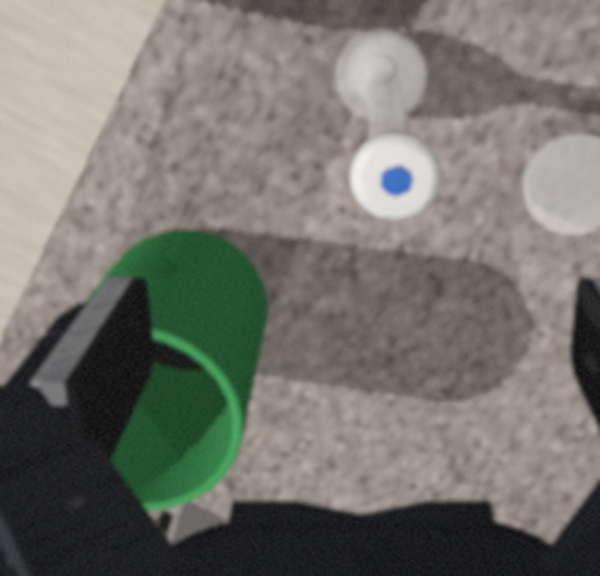

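```bash
python3 -m inch '[{"gripper":0.0854,"tx":0.001,"ty":0.011,"tz":0.0,"spin":0},{"gripper":0.0854,"tx":0,"ty":0,"tz":0.015,"spin":0},{"gripper":0.0854,"tx":0,"ty":0,"tz":0.02,"spin":0},{"gripper":0.0854,"tx":0,"ty":0,"tz":0.02,"spin":0},{"gripper":0.0854,"tx":0,"ty":0,"tz":0.02,"spin":0},{"gripper":0.0854,"tx":0,"ty":0,"tz":0.02,"spin":0},{"gripper":0.0854,"tx":0,"ty":0,"tz":0.015,"spin":0},{"gripper":0.0854,"tx":0,"ty":0,"tz":0.010,"spin":0}]'
python3 - <<'E'
from h import *
f=grab_frame("wrist");save(f,"w3");g=grab_frame("scene")
cv2.imwrite("pics/s3z.png",cv2.resize(g["pixels"][60:260,280:480,::-1],None,fx=2.5,fy=2.5,interpolation=2))
s=sense();print(s["eef_pos"],s["contact_force"]);print(proj(f,[[*s["eef_pos"][:2],190],[*s["eef_pos"][:2],158]]))
E
```

```text
clock: 5.95
eef_pos: [493.5, 46.9, 140.1]
tcp_rot: [-3.141, -0.001, 2.094]
contact_force: [0.4, 0.6, -0.1]
opening: 1.005
[493.04248223  46.71542637 140.12783227] [0.05464155 0.08691406 1.35710402]
[[315.10979254 322.65522456]
 [316.27548672 276.35367419]]
```

View pics/w3.png

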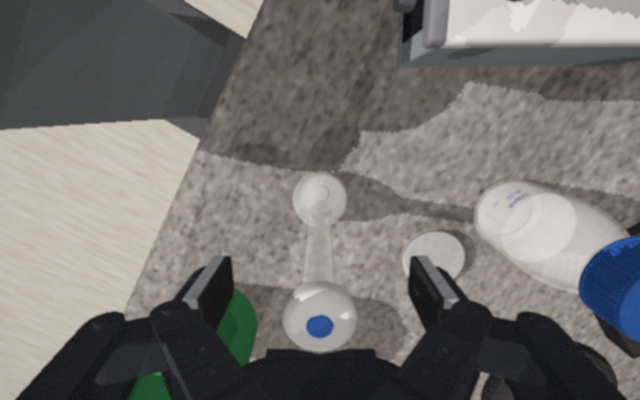

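View pics/s3z.png

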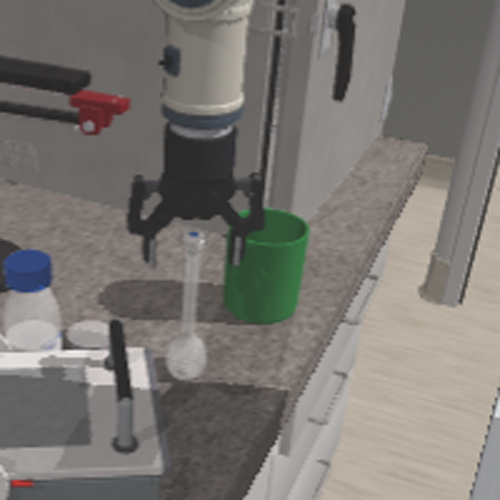

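The stopper is at (320,318), against an expected (315,323), so it is centred between the pads within about 2 mm. Closing now.

```bash
python3 -m inch '[{"gripper":0.05,"tx":0.001,"ty":0.001,"tz":0.0,"spin":0},{"gripper":0.04,"tx":0,"ty":0,"tz":0,"spin":0},{"gripper":0.03,"tx":0,"ty":0,"tz":0,"spin":0},{"gripper":0.025,"tx":0,"ty":0,"tz":0,"spin":0},{"gripper":0.02,"tx":0,"ty":0,"tz":0,"spin":0},{"gripper":0.01,"tx":0,"ty":0,"tz":0,"spin":0},{"gripper":0.01,"tx":0,"ty":0,"tz":0,"spin":0},{"gripper":0.01,"tx":0,"ty":0,"tz":0,"spin":0}]' 30
python3 -m inch '[{"gripper":0.01,"tx":0,"ty":0,"tz":0,"spin":0},{"gripper":0.01,"tx":0,"ty":0,"tz":-0.005,"spin":0},{"gripper":0.01,"tx":0,"ty":0,"tz":-0.015,"spin":0},{"gripper":0.01,"tx":0,"ty":0,"tz":-0.025,"spin":0},{"gripper":0.01,"tx":0,"ty":0,"tz":-0.03,"spin":0},{"gripper":0.01,"tx":0,"ty":0,"tz":-0.03,"spin":0},{"gripper":0.01,"tx":0,"ty":0,"tz":-0.03,"spin":0},{"gripper":0.01,"tx":0,"ty":0,"tz":-0.015,"spin":0}]'
python3 - <<'E'
from h import *
g=grab_frame("scene");save(g,"s4")
cv2.imwrite("pics/s4z.png",cv2.resize(g["pixels"][40:240,280:480,::-1],None,fx=2.5,fy=2.5,interpolation=2))
f=grab_frame("wrist");save(f,"w4")
s=sense();print(s["eef_pos"],s["contact_force"],s["opening"])
E
```

```text
clock: 6.85
eef_pos: [493.8, 47.8, 141.7]
tcp_rot: [3.141, 0.0, 2.094]
contact_force: [-2.0, -1.2, 5.6]
opening: 0.222
clock: 7.65
eef_pos: [494.6, 48.0, 294.1]
tcp_rot: [3.139, 0.001, 2.094]
contact_force: [0.3, 0.4, -0.8]
opening: 0.22
[494.96593706  48.05211489 293.6260961 ] [ 0.98829499 -0.31373994 -1.76628503] 0.22507375945200903
```

View pics/s4z.png

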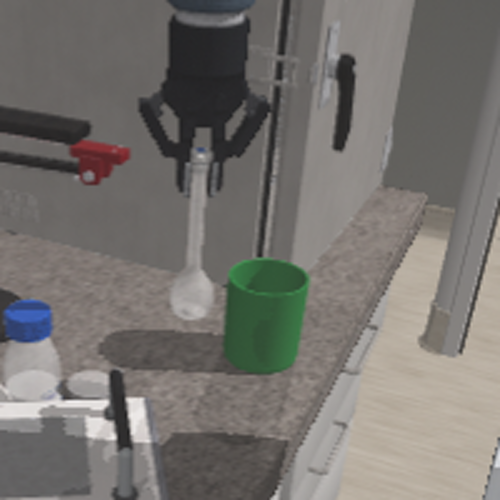

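View pics/w4.png

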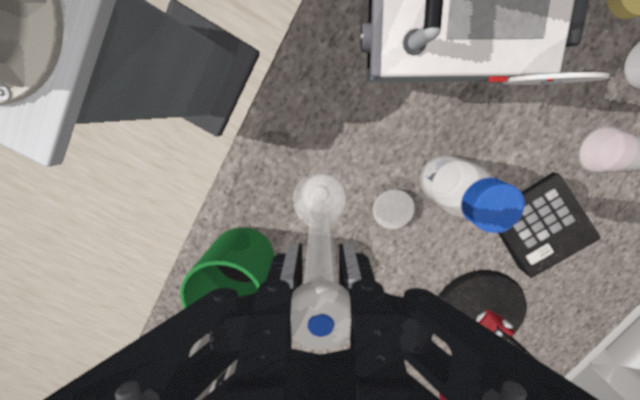

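Flask is held upright by the neck. Locating the cup precisely by silhouette fit.

```bash
cat > cup.py <<'E'
from h import *
from scipy.optimize import minimize
def cupfit(cams=("scene","side"),x0=(461,-130)):
    for c in cams:
        f=grab_frame(c);r=masks_of(c,"cup")
        if not r: print(c,"none");continue
        m=r[0]["pixels"].astype(np.uint8);P=f["pixels"].astype(int)
        g=((P[:,:,1]>P[:,:,0]*1.5)&(P[:,:,1]>P[:,:,2]*1.5)).astype(np.uint8)
        g&=cv2.dilate(m,np.ones((9,9)))
        a=np.linspace(0,2*np.pi,80)
        G=cv2.resize(g*255,None,fx=4,fy=4,interpolation=cv2.INTER_LINEAR)>127
        def cost(p):
            Q=np.concatenate([np.c_[p[0]+R*np.cos(a),p[1]+R*np.sin(a),0*a+z] for R,z in ((52,120),(49,0))])
            h=cv2.convexHull(((proj(f,Q)+.5)*4*16).astype(np.int32))
            im=np.zeros((1600,2560),np.uint8);cv2.fillPoly(im,[h],1,shift=4)
            return ((im>0)!=G).sum()/G.sum()
        o=minimize(cost,x0,method="Nelder-Mead",options=dict(initial_simplex=np.array([x0,np.add(x0,(8,0)),np.add(x0,(0,8))]),maxfev=80,xatol=.1))
        print(c,r[0]["conf"],o.x,o.fun)
if __name__=="__main__": cupfit()
E
python3 cup.py; python3 - <<'E'
from h import *
f=grab_frame("wrist");i=f["pixels"][:,:,::-1].copy();a=np.linspace(0,2*np.pi,60)
for p,c in (((461,-130),(0,0,255)),((464,-131),(255,255,0))):
  q=proj(f,np.c_[p[0]+52*np.cos(a),p[1]+52*np.sin(a),0*a+120]);cv2.polylines(i,[q.astype(np.int32)],1,c)
cv2.imwrite("pics/w5z.png",cv2.resize(i[180:360,140:360],None,fx=3,fy=3,interpolation=2))
E
```

```text
scene 0.82 [ 464.83360291 -151.83838654] 0.25791724456773
side 0.96 [ 468.42608643 -155.60385132] 1.2380427595327308
```

View pics/w5z.png

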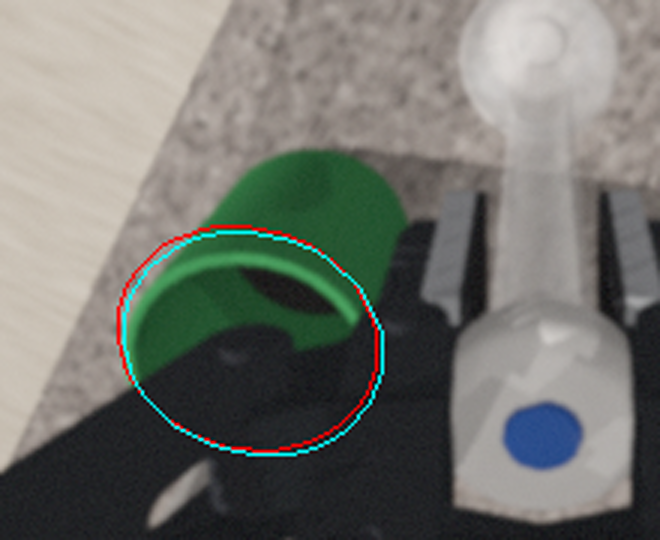

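```bash
python3 - <<'E'
from h import *
a=np.linspace(0,2*np.pi,60);out=[]
for c in ("scene","side"):
  f=grab_frame(c);i=cv2.resize(f["pixels"][:,:,::-1],None,fx=4,fy=4,interpolation=2)
  for p,col in (((461,-130),(0,0,255)),((466,-142),(255,255,0))):
   for R,z in ((52,120),(49,0)):
    q=proj(f,np.c_[p[0]+R*np.cos(a),p[1]+R*np.sin(a),0*a+z])*4+2;cv2.polylines(i,[q.astype(np.int32)],1,col)
  out.append(i[4*120:4*220,4*340:4*430])
cv2.imwrite("pics/c5.png",np.hstack(out))
E
```

```text
(no output)
```

View pics/c5.png

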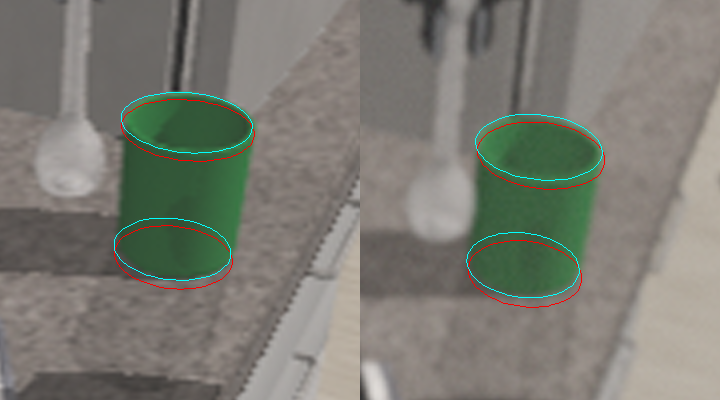

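```bash
python3 - <<'E'
from h import *
a=np.linspace(0,2*np.pi,60);out=[]
for c in ("scene","side","wrist"):
  f=grab_frame(c);i=cv2.resize(f["pixels"][:,:,::-1],None,fx=4,fy=4,interpolation=2)
  for p,col in (((465,-138),(255,255,0)),):
   for R,z in ((52,120),(49,0)):
    q=proj(f,np.c_[p[0]+R*np.cos(a),p[1]+R*np.sin(a),0*a+z])*4+2;cv2.polylines(i,[q.astype(np.int32)],1,col)
  out.append(i[4*120:4*220,4*340:4*405] if c!="wrist" else cv2.resize(i[4*200:4*360,4*160:4*290],(325,400)))
cv2.imwrite("pics/c6.png",np.hstack(out)[:,:800+45])
E
python3 -c "
import cv2;i=cv2.imread('pics/c6.png');cv2.imwrite('pics/c6.png',cv2.resize(i,(800,380)))"
```

```text
(no output)
```

View pics/c6.png

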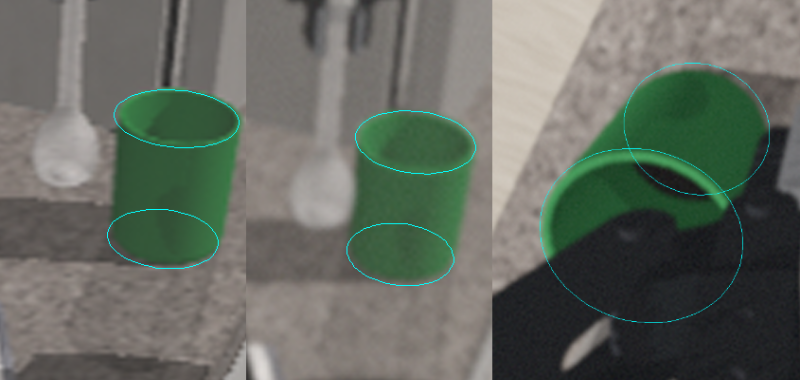

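The overlay at (465,-138) matches in all three views. Carrying the flask above the cup.

```bash
python3 -m inch '[{"gripper":0.01,"tx":-0.006,"ty":-0.005,"tz":-0.01,"spin":0},{"gripper":0.01,"tx":-0.018,"ty":-0.015,"tz":-0.01,"spin":0},{"gripper":0.01,"tx":-0.024,"ty":-0.02,"tz":0,"spin":0},{"gripper":0.01,"tx":-0.026,"ty":-0.021,"tz":0,"spin":0},{"gripper":0.01,"tx":-0.026,"ty":-0.021,"tz":0,"spin":0},{"gripper":0.01,"tx":-0.024,"ty":-0.02,"tz":0,"spin":0},{"gripper":0.01,"tx":-0.016,"ty":-0.013,"tz":0,"spin":0},{"gripper":0.01,"tx":-0.006,"ty":-0.004,"tz":0,"spin":0}]' 30
python3 - <<'E'
from h import *
a=np.linspace(0,2*np.pi,60);out=[]
s=sense();print(s["eef_pos"],s["opening"]);x,y,z=s["eef_pos"]
for c in ("scene","side"):
  f=grab_frame(c);i=cv2.resize(f["pixels"][:,:,::-1],None,fx=4,fy=4,interpolation=2)
  for p,R,zz in (((465,-138),52,120),((x,y),25,z-120),((x,y),9,z+49)):
    q=proj(f,np.c_[p[0]+R*np.cos(a),p[1]+R*np.sin(a),0*a+zz])*4+2;cv2.polylines(i,[q.astype(np.int32)],1,(0,0,255))
  out.append(i[4*60:4*205,4*340:4*430])
cv2.imwrite("pics/c7.png",np.hstack(out))
E
```

```text
clock: 9.05
eef_pos: [463.2, -140.1, 312.0]
tcp_rot: [3.142, 0.001, 2.092]
contact_force: [0.4, 0.9, -1.6]
opening: 0.222
[ 463.15681413 -140.13553521  312.01419004] 0.22226617160371132
```

View pics/c7.png

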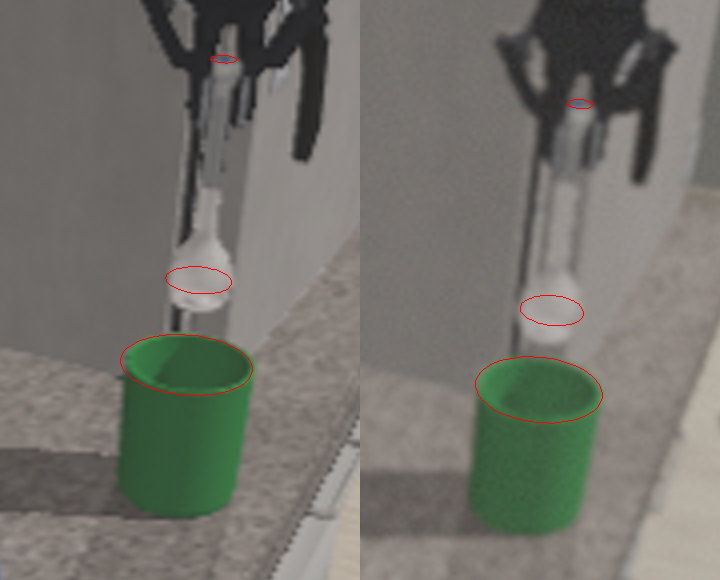

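```bash
python3 -m inch '[{"gripper":0.01,"tx":0.001,"ty":0.003,"tz":0.005,"spin":0},{"gripper":0.01,"tx":0,"ty":0,"tz":0.02,"spin":0},{"gripper":0.01,"tx":0,"ty":0,"tz":0.025,"spin":0},{"gripper":0.01,"tx":0,"ty":0,"tz":0.025,"spin":0},{"gripper":0.01,"tx":0,"ty":0,"tz":0.025,"spin":0},{"gripper":0.01,"tx":0,"ty":0,"tz":0.025,"spin":0},{"gripper":0.01,"tx":0,"ty":0,"tz":0.015,"spin":0},{"gripper":0.01,"tx":0,"ty":0,"tz":0.008,"spin":0}]' 30
python3 -m inch '[{"gripper":0.01,"tx":0,"ty":0,"tz":0.004,"spin":0},{"gripper":0.01,"tx":0,"ty":0,"tz":0.002,"spin":0},{"gripper":0.01,"tx":0,"ty":0,"tz":0.001,"spin":0},{"gripper":0.01,"tx":0,"ty":0,"tz":0.001,"spin":0},{"gripper":0.01,"tx":0,"ty":0,"tz":0.001,"spin":0},{"gripper":0.01,"tx":0,"ty":0,"tz":0.0,"spin":0},{"gripper":0.01,"tx":0,"ty":0,"tz":0.0,"spin":0},{"gripper":0.01,"tx":0,"ty":0,"tz":0,"spin":0}]' 30
```

```text
clock: 9.95
eef_pos: [465.1, -134.2, 161.7]
tcp_rot: [-3.14, -0.002, 2.095]
contact_force: [-0.0, -0.0, -1.0]
opening: 0.227
clock: 10.75
eef_pos: [465.8, -135.7, 154.4]
tcp_rot: [3.141, 0.0, 2.094]
contact_force: [-0.6, 0.2, -2.2]
opening: 0.224
```

```bash
python3 -m inch '[{"gripper":0.01,"tx":0,"ty":0,"tz":0.001,"spin":0},{"gripper":0.01,"tx":0,"ty":0,"tz":0.001,"spin":0},{"gripper":0.01,"tx":0,"ty":0,"tz":0.001,"spin":0},{"gripper":0.01,"tx":0,"ty":0,"tz":0.0005,"spin":0},{"gripper":0.01,"tx":0,"ty":0,"tz":0,"spin":0},{"gripper":0.01,"tx":0,"ty":0,"tz":0.0,"spin":0},{"gripper":0.01,"tx":0,"ty":0,"tz":0.0,"spin":0},{"gripper":0.01,"tx":0,"ty":0,"tz":0,"spin":0}]' 30
```

```text
clock: 11.55
eef_pos: [465.7, -135.7, 150.8]
tcp_rot: [3.142, 0.0, 2.094]
contact_force: [-0.0, -0.3, -1.2]
opening: 0.223
```

```bash
python3 -m inch '[{"gripper":0.01,"tx":0,"ty":0,"tz":0.0005,"spin":0},{"gripper":0.01,"tx":0,"ty":0,"tz":0.0005,"spin":0},{"gripper":0.01,"tx":0,"ty":0,"tz":0.0005,"spin":0},{"gripper":0.01,"tx":0,"ty":0,"tz":0.0005,"spin":0},{"gripper":0.01,"tx":0,"ty":0,"tz":0,"spin":0},{"gripper":0.01,"tx":0,"ty":0,"tz":0.0,"spin":0},{"gripper":0.01,"tx":0,"ty":0,"tz":0.0,"spin":0},{"gripper":0.01,"tx":0,"ty":0,"tz":0,"spin":0}]' 30
python3 - <<'E'
from h import *
s=sense();print(s["contact_force"])
out=[]
for c in ("scene","side"):
  f=grab_frame(c);i=cv2.resize(f["pixels"][:,:,::-1],None,fx=4,fy=4,interpolation=2)
  out.append(i[4*80:4*205,4*340:4*430])
cv2.imwrite("pics/c8.png",np.hstack(out))
E
```

```text
clock: 12.35
eef_pos: [466.2, -135.9, 149.7]
tcp_rot: [3.141, 0.001, 2.094]
contact_force: [-2.7, 0.3, 8.8]
opening: 0.229
[-2.71622356  0.27466614  8.799875  ]
```

View pics/c8.png

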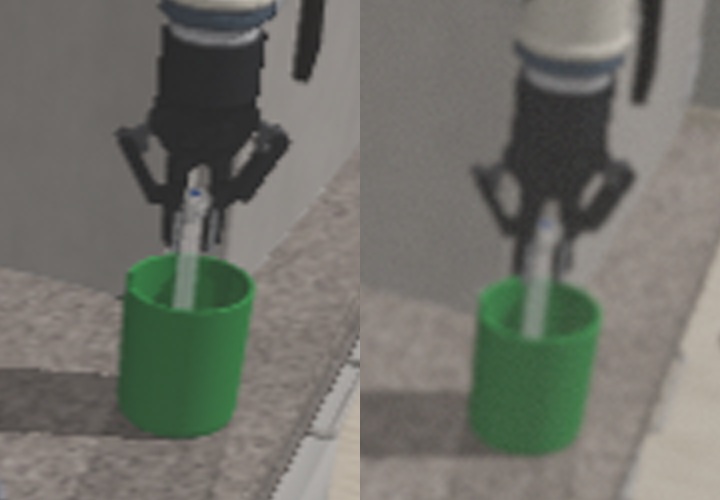

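The flask is in the cup and its floor is reached (8.8 N upward, at the expected height). Releasing.

```bash
python3 -m inch '[{"gripper":0.01,"tx":0,"ty":0,"tz":-0.0005,"spin":0},{"gripper":0.022,"tx":0,"ty":0,"tz":0,"spin":0},{"gripper":0.026,"tx":0,"ty":0,"tz":0,"spin":0},{"gripper":0.03,"tx":0,"ty":0,"tz":0,"spin":0},{"gripper":0.04,"tx":0,"ty":0,"tz":0,"spin":0},{"gripper":0.06,"tx":0,"ty":0,"tz":0.0,"spin":0},{"gripper":0.0854,"tx":0,"ty":0,"tz":0.0,"spin":0},{"gripper":0.0854,"tx":0,"ty":0,"tz":0,"spin":0}]' 30
python3 -m inch '[{"gripper":0.0854,"tx":0,"ty":0,"tz":-0.005,"spin":0},{"gripper":0.0854,"tx":0,"ty":0,"tz":-0.015,"spin":0},{"gripper":0.0854,"tx":0,"ty":0,"tz":-0.02,"spin":0},{"gripper":0.0854,"tx":0,"ty":0,"tz":-0.025,"spin":0},{"gripper":0.0854,"tx":0,"ty":0,"tz":-0.025,"spin":0},{"gripper":0.0854,"tx":0,"ty":0,"tz":-0.02,"spin":0},{"gripper":0.0854,"tx":0,"ty":0,"tz":-0.01,"spin":0},{"gripper":0.0854,"tx":0,"ty":0,"tz":0,"spin":0}]' 
python3 - <<'E'
from h import *
s=sense();print(s["contact_force"])
out=[]
for c in ("scene","side"):
  f=grab_frame(c);i=cv2.resize(f["pixels"][:,:,::-1],None,fx=4,fy=4,interpolation=2)
  out.append(i[4*80:4*205,4*340:4*430])
cv2.imwrite("pics/c9.png",np.hstack(out))
E
```

```text
clock: 13.25
eef_pos: [465.7, -135.6, 149.3]
tcp_rot: [3.142, -0.0, 2.094]
contact_force: [0.1, -0.9, -0.0]
opening: 0.949
clock: 14.05
eef_pos: [466.4, -135.9, 270.6]
tcp_rot: [3.14, 0.002, 2.094]
contact_force: [-0.6, -0.3, -0.4]
opening: 0.997
[-0.58832476 -0.25233249 -0.37052297]
```

View pics/c9.png

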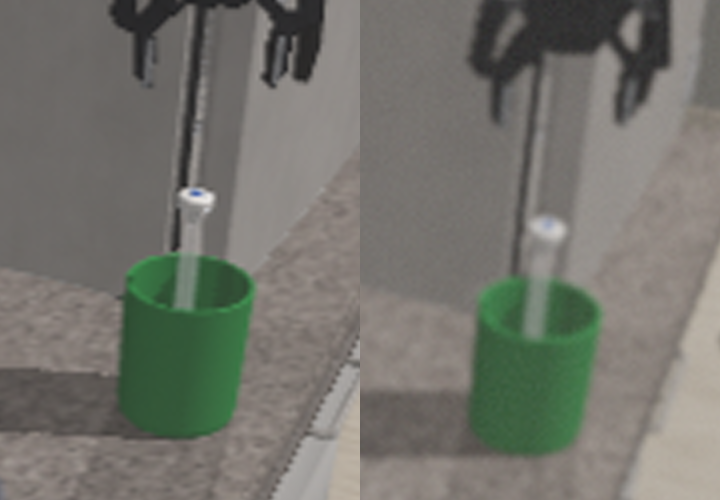

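Flask stands upright in the cup, released (stopper at about (388,129)). Moving to the lid bar.

```bash
python3 -m inch '[{"gripper":0.0854,"tx":0.02,"ty":0.012,"tz":0,"spin":0},{"gripper":0.0854,"tx":0.038,"ty":0.023,"tz":0,"spin":0},{"gripper":0.0854,"tx":0.038,"ty":0.023,"tz":0,"spin":0},{"gripper":0.0854,"tx":0.038,"ty":0.023,"tz":0,"spin":0},{"gripper":0.0854,"tx":0.038,"ty":0.023,"tz":0,"spin":0},{"gripper":0.0854,"tx":0.038,"ty":0.023,"tz":0,"spin":0},{"gripper":0.0854,"tx":0.038,"ty":0.023,"tz":0,"spin":0},{"gripper":0.0854,"tx":0.038,"ty":0.023,"tz":0,"spin":0}]' 
python3 -m inch '[{"gripper":0.0854,"tx":0.038,"ty":0.022,"tz":0,"spin":0},{"gripper":0.0854,"tx":0.017,"ty":0.01,"tz":0,"spin":0},{"gripper":0.0854,"tx":0,"ty":0,"tz":0.02,"spin":0},{"gripper":0.0854,"tx":0,"ty":0,"tz":0.02,"spin":0},{"gripper":0.0854,"tx":0,"ty":0,"tz":0,"spin":0},{"gripper":0.0854,"tx":0,"ty":0,"tz":0,"spin":0},{"gripper":0.0854,"tx":0,"ty":0,"tz":0,"spin":0},{"gripper":0.0854,"tx":0,"ty":0,"tz":0,"spin":0}]' 
python3 - <<'E'
from h import *
f=grab_frame("wrist");save(f,"w10")
p=[525,291.4,.519]
c,s=np.cos(p[2]),np.sin(p[2])
print(proj(f,[[p[0]+c*q[0]-s*q[1],p[1]+s*q[0]+c*q[1],q[2]] for q in ((-60,0,164),(-60,55,164),(-60,-55,164))]))
print(sense()["eef_pos"])
for r in masks_of("wrist","lid_bar")[:2]: print(r["conf"],r["centre"])
E
```

```text
clock: 14.95
eef_pos: [471.7, 200.1, 267.9]
tcp_rot: [-3.139, -0.0, 2.094]
contact_force: [0.5, 1.0, -0.3]
opening: 1.001
clock: 15.75
eef_pos: [473.5, 262.2, 230.1]
tcp_rot: [3.14, 0.0, 2.094]
contact_force: [-0.6, 0.1, 0.1]
opening: 1.0
[[317.25444195 215.90565289]
 [317.2610348  139.89401406]
 [317.25244439 281.4393356 ]]
[473.4201889  262.17453803 230.11223524]
0.69 [176.8, 380.1]
```

View pics/w10.png

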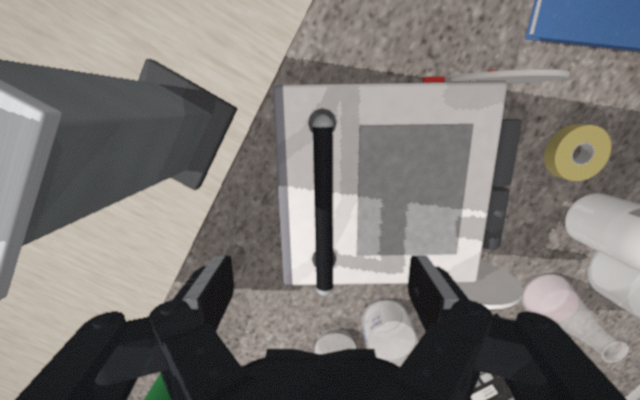

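Wrist view: the bar runs from (322,120) to (325,290), about 3 mm to the +y tool side. Correcting, descending and gripping.

```bash
python3 -m inch '[{"gripper":0.0854,"tx":0.002,"ty":0.003,"tz":0.005,"spin":0},{"gripper":0.0854,"tx":0,"ty":0,"tz":0.015,"spin":0},{"gripper":0.0854,"tx":0,"ty":0,"tz":0.02,"spin":0},{"gripper":0.0854,"tx":0,"ty":0,"tz":0.02,"spin":0},{"gripper":0.0854,"tx":0,"ty":0,"tz":0.015,"spin":0},{"gripper":0.0854,"tx":0,"ty":0,"tz":0.01,"spin":0},{"gripper":0.0854,"tx":0,"ty":0,"tz":0,"spin":0},{"gripper":0.0854,"tx":0,"ty":0,"tz":0,"spin":0}]' 
python3 - <<'E'
from h import *
f=grab_frame("wrist");save(f,"w11")
g=grab_frame("scene");cv2.imwrite("pics/s11.png",cv2.resize(g["pixels"][130:300,230:400,::-1],None,fx=3,fy=3,interpolation=2))
s=sense();print(s["eef_pos"],s["contact_force"])
x,y=s["eef_pos"][:2];print(proj(f,[[x,y,164]]))
E
```

```text
clock: 16.65
eef_pos: [474.8, 265.6, 144.6]
tcp_rot: [3.141, -0.0, 2.094]
contact_force: [0.8, 0.6, 0.2]
opening: 1.0
[475.13369147 265.69285077 145.11051793] [-0.20558362 -0.32115468  0.54557942]
[[318.11271388 278.42511585]]
```

View pics/w11.png

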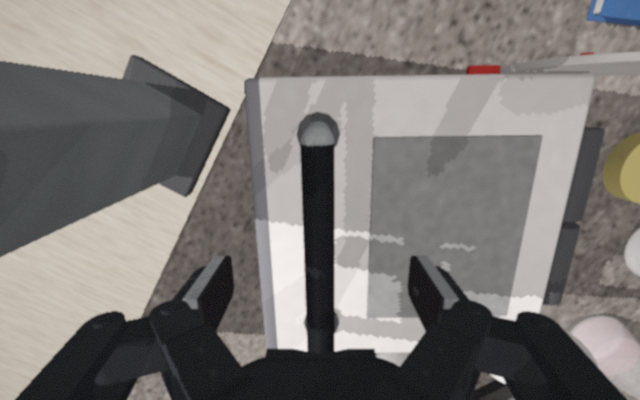

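View pics/s11.png

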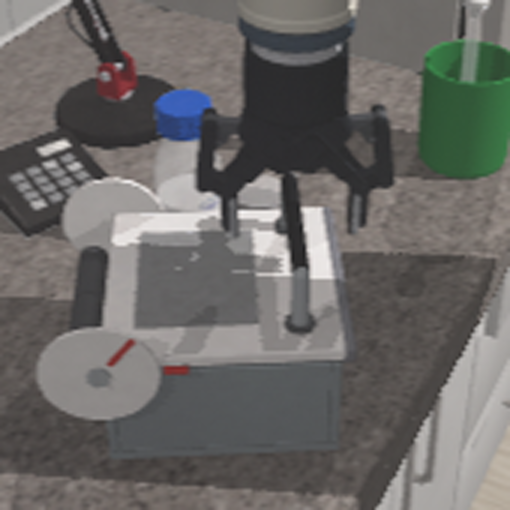

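The bar is centred (col 319 against 318). Closing.

```bash
python3 -m inch '[{"gripper":0.04,"tx":0,"ty":0,"tz":0,"spin":0},{"gripper":0.025,"tx":0,"ty":0,"tz":0,"spin":0},{"gripper":0.018,"tx":0,"ty":0,"tz":0,"spin":0},{"gripper":0.006,"tx":0,"ty":0,"tz":0,"spin":0},{"gripper":0.006,"tx":0,"ty":0,"tz":0,"spin":0},{"gripper":0.006,"tx":0,"ty":0,"tz":0,"spin":0},{"gripper":0.006,"tx":0,"ty":0,"tz":0,"spin":0},{"gripper":0.006,"tx":0,"ty":0,"tz":0,"spin":0}]' 25
python3 - <<'E'
from h import *
s=sense();print(s["contact_force"],s["eef_pos"])
r=np.hypot(150,60);a0=np.arctan2(60,150)
for t in np.arange(0,1.11,.1): print(round(t,2),150-r*np.cos(a0+t),r*np.sin(a0+t)-60)
E
```

```text
clock: 17.55
eef_pos: [474.4, 265.3, 144.3]
tcp_rot: [-3.141, 0.0, 2.094]
contact_force: [-1.0, -0.3, 3.5]
opening: 0.158
[-1.02875022 -0.33980794  3.54222947] [474.40844675 265.28275665 144.34032789]
0.0 0.0 0.0
0.1 6.739380207105825 14.675262413705767
0.2 14.910173171517414 28.604394289733662
0.3 24.430739030839476 41.648220346737304
0.4 35.205951438086274 53.676410986470685
0.5 47.128148032696274 64.56878450405281
0.6 60.0782061672504 74.216507903836
0.7 73.92673314158823 82.52318432272298
0.8 88.53535905189656 89.40581619575832
0.9 103.75811933704932 94.79563454036236
1.0 119.44291320825283 98.63878607327285
1.1 135.43302338984952 100.89687129474996
```

```bash
python3 -m inch '[{"gripper":0.006,"tx":0,"ty":0.003,"tz":-0.0075,"spin":0},{"gripper":0.006,"tx":0,"ty":0.0035,"tz":-0.0075,"spin":0},{"gripper":0.006,"tx":0,"ty":0.004,"tz":-0.007,"spin":0},{"gripper":0.006,"tx":0,"ty":0.0042,"tz":-0.0069,"spin":0},{"gripper":0.006,"tx":0,"ty":0.0047,"tz":-0.0065,"spin":0},{"gripper":0.006,"tx":0,"ty":0.0048,"tz":-0.0065,"spin":0},{"gripper":0.006,"tx":0,"ty":0.0053,"tz":-0.006,"spin":0},{"gripper":0.006,"tx":0,"ty":0.0055,"tz":-0.006,"spin":0}]'
python3 - <<'E'
from h import *
s=sense();d=s["eef_pos"]-np.array([474.6,265.4,144.5]);y=s["tcp_rot"][2]
print(s["contact_force"],d[0]*np.sin(y)-d[1]*np.cos(y),d[0]*np.cos(y)+d[1]*np.sin(y),d[2],s["opening"])
g=grab_frame("scene");cv2.imwrite("pics/s12.png",cv2.resize(g["pixels"][90:300,210:400,::-1],None,fx=3,fy=3,interpolation=2)[:600])
E
```

```text
clock: 18.35
eef_pos: [503.1, 282.4, 198.7]
tcp_rot: [-3.137, -0.001, 2.094]
contact_force: [-10.4, -1.9, 2.6]
opening: 0.149
[-10.41066605  -1.93050163   2.63698629] 33.20780751018743 0.45189494076125314 54.22713919835749 0.1490540352831773
```

View pics/s12.png

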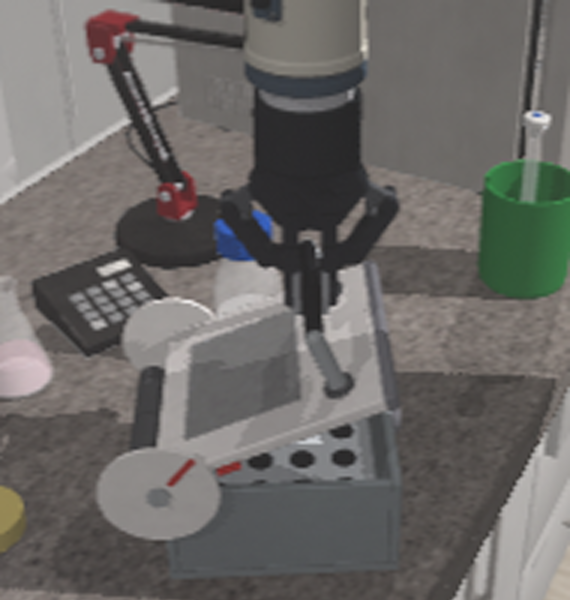

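Lid is rising (about 0.4 rad) with moderate forces. Continuing.

```bash
python3 -m inch '[{"gripper":0.006,"tx":0,"ty":0.005,"tz":-0.0055,"spin":0},{"gripper":0.006,"tx":0,"ty":0.006,"tz":-0.0053,"spin":0},{"gripper":0.006,"tx":0,"ty":0.0064,"tz":-0.005,"spin":0},{"gripper":0.006,"tx":0,"ty":0.0066,"tz":-0.0047,"spin":0},{"gripper":0.006,"tx":0,"ty":0.0068,"tz":-0.0043,"spin":0},{"gripper":0.006,"tx":0,"ty":0.007,"tz":-0.004,"spin":0},{"gripper":0.006,"tx":0,"ty":0.0072,"tz":-0.0036,"spin":0},{"gripper":0.006,"tx":0,"ty":0.0074,"tz":-0.0033,"spin":0}]'
python3 - <<'E'
from h import *
s=sense();d=s["eef_pos"]-np.array([474.6,265.4,144.5]);y=s["tcp_rot"][2]
print(s["contact_force"],d[0]*np.sin(y)-d[1]*np.cos(y),d[0]*np.cos(y)+d[1]*np.sin(y),d[2],s["opening"])
g=grab_frame("scene");cv2.imwrite("pics/s13.png",cv2.resize(g["pixels"][90:300,210:400,::-1],None,fx=3,fy=3,interpolation=2)[:600])
E
```

```text
clock: 19.2
eef_pos: [550.0, 310.2, 235.7]
tcp_rot: [3.141, -0.002, 2.094]
contact_force: [-7.5, -0.1, 10.6]
opening: 0.15
[-7.48804469 -0.14640127 10.64767499] 87.70072657163064 1.101131857707614 91.22304296747521 0.15015503598629598
```

View pics/s13.png

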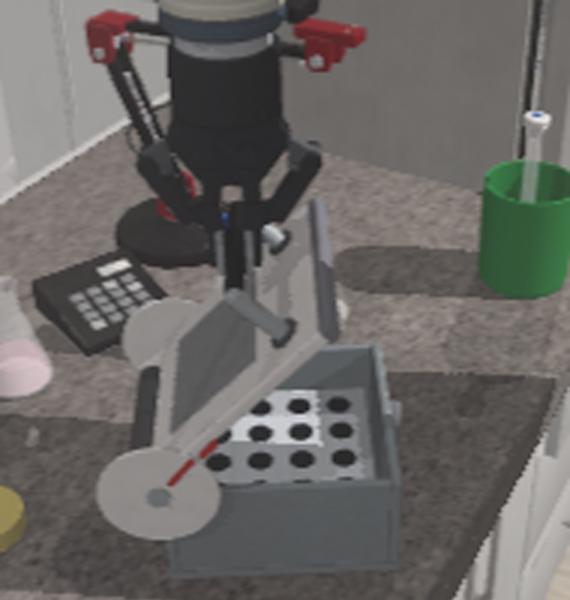

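The lid is near the balance point (pointer just below the red line). Going past it to about 1.05 rad.

```bash
python3 -m inch '[{"gripper":0.006,"tx":0,"ty":0.006,"tz":-0.004,"spin":0},{"gripper":0.006,"tx":0,"ty":0.0076,"tz":-0.0031,"spin":0},{"gripper":0.006,"tx":0,"ty":0.0077,"tz":-0.0025,"spin":0},{"gripper":0.006,"tx":0,"ty":0.0078,"tz":-0.002,"spin":0},{"gripper":0.006,"tx":0,"ty":0.0079,"tz":-0.0016,"spin":0},{"gripper":0.006,"tx":0,"ty":0.005,"tz":-0.0008,"spin":0},{"gripper":0.006,"tx":0,"ty":0,"tz":0,"spin":0},{"gripper":0.006,"tx":0,"ty":0,"tz":0,"spin":0}]'
python3 - <<'E'
from h import *
s=sense();d=s["eef_pos"]-np.array([474.6,265.4,144.5]);y=s["tcp_rot"][2]
print(s["contact_force"],d[0]*np.sin(y)-d[1]*np.cos(y),d[0]*np.cos(y)+d[1]*np.sin(y),d[2],s["opening"])
out=[]
for c,(r,q) in (("scene",(100,225)),("side",(120,240))):
  g=grab_frame(c);out.append(cv2.resize(g["pixels"][r:r+190,q:q+130,::-1],None,fx=3,fy=3,interpolation=2))
cv2.imwrite("pics/s14.png",np.hstack(out))
E
```

```text
clock: 20.05
eef_pos: [586.8, 331.9, 248.7]
tcp_rot: [3.14, -0.002, 2.094]
contact_force: [-2.8, 6.1, -1.5]
opening: 0.156
[-2.80689503  6.07962761 -1.50310348] 130.39403151691658 1.560072570253908 104.22396533606488 0.15613820745291473
```

View pics/s14.png

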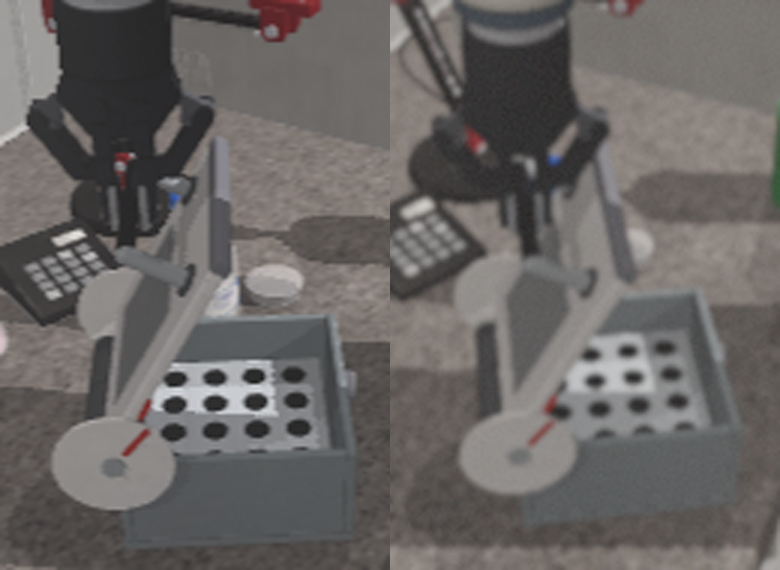

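Clearly past balance: the pointer at (150,410) in the zoom is steeper than the disc's line in both views, at about 1.07 rad. Bringing it back to about 0.77 rad.

```bash
python3 -m inch '[{"gripper":0.006,"tx":0,"ty":-0.005,"tz":0.0008,"spin":0},{"gripper":0.006,"tx":0,"ty":-0.008,"tz":0.0016,"spin":0},{"gripper":0.006,"tx":0,"ty":-0.008,"tz":0.002,"spin":0},{"gripper":0.006,"tx":0,"ty":-0.0078,"tz":0.0025,"spin":0},{"gripper":0.006,"tx":0,"ty":-0.0076,"tz":0.0029,"spin":0},{"gripper":0.006,"tx":0,"ty":-0.006,"tz":0.0027,"spin":0},{"gripper":0.006,"tx":0,"ty":-0.004,"tz":0.002,"spin":0},{"gripper":0.006,"tx":0,"ty":0,"tz":0,"spin":0}]'
python3 -m inch '[{"gripper":0.006,"tx":0,"ty":0,"tz":0,"spin":0},{"gripper":0.006,"tx":0,"ty":0,"tz":0,"spin":0},{"gripper":0.006,"tx":0,"ty":0,"tz":0,"spin":0},{"gripper":0.006,"tx":0,"ty":0,"tz":0,"spin":0},{"gripper":0.006,"tx":0,"ty":0,"tz":0,"spin":0},{"gripper":0.006,"tx":0,"ty":0,"tz":0,"spin":0},{"gripper":0.006,"tx":0,"ty":0,"tz":0,"spin":0},{"gripper":0.006,"tx":0,"ty":0,"tz":0,"spin":0}]'
python3 - <<'E'
from h import *
s=sense();d=s["eef_pos"]-np.array([474.6,265.4,144.5]);y=s["tcp_rot"][2]
print(s["contact_force"],d[0]*np.sin(y)-d[1]*np.cos(y),d[0]*np.cos(y)+d[1]*np.sin(y),d[2],s["opening"])
out=[]
for c,(r,q) in (("scene",(100,225)),("side",(120,240))):
  g=grab_frame(c);save(g,c+"15");out.append(cv2.resize(g["pixels"][r:r+190,q:q+130,::-1],None,fx=3,fy=3,interpolation=2))
cv2.imwrite("pics/s15.png",np.hstack(out))
E
```

```text
clock: 20.95
eef_pos: [546.1, 307.4, 234.6]
tcp_rot: [3.14, -0.001, 2.094]
contact_force: [-4.4, 3.0, 4.8]
opening: 0.149
clock: 21.75
eef_pos: [546.6, 307.7, 234.8]
tcp_rot: [3.14, -0.001, 2.094]
contact_force: [-4.0, 3.9, 4.6]
opening: 0.15
[-3.98923463  3.91472194  4.58860869] 83.48588502077274 0.6906753513375818 90.34864022701814 0.14993187015863604
```

View pics/s15.png

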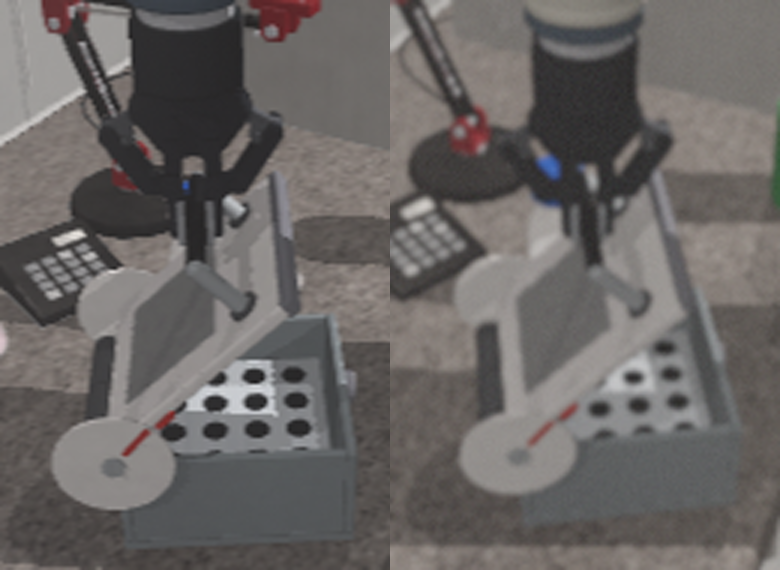

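The pointer now sits just below the line. Measuring it numerically from the red pixels.

```bash
python3 - <<'E'
from h import *
# warmer pose from fit; bar reference from grasp; yaw candidates
for c,box in (("scene",(222,265,255,305)),("side",(248,275,405,305))):
  g=grab_frame(c);P=g["pixels"].astype(int)
  box=(225,260,258,295) if c=="scene" else (250,275,278,310)
  r0,r1,c0,c1=box if c=="scene" else (245,285,370-0,440)
  # from zoom coordinates
  if c=="scene": r0,r1,c0,c1=225,258,258,292
  else: r0,r1,c0,c1=245,275,278,312
  m=np.zeros(P.shape[:2],bool);m[r0:r1,c0:c1]=True
  m&=(P[:,:,0]>P[:,:,1]+25)&(P[:,:,0]>P[:,:,2]+25)
  ys,xs=np.where(m)
  for yaw in (.50,.52,.54):
    # warmer centre such that bar=(475,265.6) when shut
    cx,cy=474.8+60*np.cos(yaw),265.5+60*np.sin(yaw)
    o=np.array([np.cos(yaw),np.sin(yaw)]);l=np.array([-np.sin(yaw),np.cos(yaw)])
    ang=[];rad=[]
    for yy,xx in zip(ys,xs):
      O,v=ray(g,yy,xx);n=np.array([*l,0])
      ctr=np.array([cx,cy,0])+n*95
      p=O+v*((ctr-O)@n)/(v@n)-ctr
      fx=p[:2]@o-90;fz=p[2]-104
      ang.append(np.arctan2(fz,-fx));rad.append(np.hypot(fx,fz))
    ang=np.array(ang);rad=np.array(rad);i=np.argsort(rad)
    print(c,yaw,len(ang),[(round(rad[rad//8==b].mean()),round(ang[rad//8==b].mean(),2),(rad//8==b).sum()) for b in np.unique(rad//8)])
E
```

```text
scene 0.5 46 [(15, np.float64(0.5), np.int64(2)), (20, np.float64(0.53), np.int64(7)), (28, np.float64(0.65), np.int64(6)), (36, np.float64(0.7), np.int64(7)), (42, np.float64(0.72), np.int64(3)), (53, np.float64(0.68), np.int64(7)), (60, np.float64(0.7), np.int64(8)), (67, np.float64(0.72), np.int64(6))]
scene 0.52 46 [(14, np.float64(0.62), np.int64(1)), (20, np.float64(0.69), np.int64(8)), (28, np.float64(0.74), np.int64(6)), (36, np.float64(0.77), np.int64(7)), (42, np.float64(0.79), np.int64(3)), (53, np.float64(0.73), np.int64(7)), (60, np.float64(0.74), np.int64(8)), (66, np.float64(0.75), np.int64(6))]
scene 0.54 46 [(15, np.float64(0.82), np.int64(1)), (20, np.float64(0.82), np.int64(7)), (28, np.float64(0.85), np.int64(7)), (36, np.float64(0.85), np.int64(6)), (42, np.float64(0.85), np.int64(4)), (53, np.float64(0.77), np.int64(6)), (60, np.float64(0.78), np.int64(10)), (67, np.float64(0.8), np.int64(5))]
side 0.5 38 [(15, np.float64(0.29), np.int64(2)), (20, np.float64(0.4), np.int64(6)), (28, np.float64(0.55), np.int64(7)), (35, np.float64(0.65), np.int64(5)), (52, np.float64(0.66), np.int64(7)), (60, np.float64(0.68), np.int64(9)), (66, np.float64(0.71), np.int64(2))]
side 0.52 38 [(14, np.float64(0.53), np.int64(2)), (20, np.float64(0.58), np.int64(6)), (28, np.float64(0.67), np.int64(7)), (35, np.float64(0.74), np.int64(5)), (52, np.float64(0.72), np.int64(7)), (59, np.float64(0.73), np.int64(9)), (65, np.float64(0.75), np.int64(2))]
side 0.54 38 [(15, np.float64(0.79), np.int64(2)), (20, np.float64(0.76), np.int64(6)), (27, np.float64(0.8), np.int64(6)), (35, np.float64(0.82), np.int64(6)), (52, np.float64(0.78), np.int64(7)), (59, np.float64(0.78), np.int64(9)), (65, np.float64(0.79), np.int64(2))]
```

```bash
python3 - <<'E'
from h import *
from scipy.optimize import least_squares
G={c:grab_frame(c) for c in ("scene","side")}
def red(c,name):
  P=cv2.imread(f"pics/{name}.png")[:,:,::-1].astype(int)
  r0,r1,c0,c1=(225,262,255,297) if c=="scene" else (245,282,275,316)
  m=np.zeros(P.shape[:2],bool);m[r0:r1,c0:c1]=True
  m&=(P[:,:,0]>P[:,:,1]+25)&(P[:,:,0]>P[:,:,2]+25)
  return np.argwhere(m)
D={(c,n):red(c,c+n) for c in G for n in ("0","15")}
def polar(q,yaw,px,c,y0):
  o=np.array([np.cos(yaw),np.sin(yaw)]);l=np.array([-np.sin(yaw),np.cos(yaw),0])
  cx,cy=474.8+60*o[0],265.5+60*o[1];ctr=np.array([cx,cy,0])+l*y0
  out=[]
  for yy,xx in px:
    O,v=ray(G[c],yy,xx);p=O+v*((ctr-O)@l)/(v@l)-ctr
    out.append((-(p[:2]@o-90-q[0]),p[2]-104-q[1]))
  out=np.array(out);return np.arctan2(out[:,1],out[:,0]),np.hypot(*out.T)
for c in G:
  for y0p in (90,95,100):
    a,r=polar((0,0),.52,D[c,"0"],c,y0p)
    # joint fit q (disc), shut pointer=0, line=.9, open pointer=theta
    def res(p):
      a,r=polar(p[:2],p[3],D[c,"0"],c,y0p);ao,ro=polar(p[:2],p[3],D[c,"15"],c,y0p)
      ln=r0<46
      return np.r_[(a[ln]-.9)*r[ln],a[~ln]*r[~ln],((ao-.9)*ro)[r1<46],((ao-p[2])*ro)[r1>=46],p[:2]/2,(p[3]-.51)*300]
    r0=polar((0,0),.52,D[c,"0"],c,y0p)[1];r1=polar((0,0),.52,D[c,"15"],c,y0p)[1]
    s=least_squares(res,[0,0,.77,.52],loss="soft_l1");print(c,y0p,s.x.round(3),s.cost.round(1),(r0<46).sum(),(r0>=46).sum())
s=sense();print(s["clock"],s["contact_force"])
E
```

```text
scene 90 [-6.232 -4.893  0.813  0.511] 104.2 29 28
scene 95 [-7.127 -0.217  0.813  0.51 ] 101.8 29 28
scene 100 [-8.076  4.54   0.814  0.51 ] 137.8 28 29
side 90 [-7.712 -7.767  0.839  0.511] 131.7 20 30
side 95 [-7.662 -2.235  0.836  0.511] 125.3 20 30
side 100 [-7.709  3.08   0.836  0.51 ] 124.4 20 30
22.05 [-4.11749833  2.71676322  4.55541459]
```

Kinematics give about 0.77 rad and the image fit 0.81–0.84 rad. Both are below 0.90, but I'll lower it a little for margin on either estimate.

```bash
python3 -m inch '[{"gripper":0.006,"tx":0,"ty":-0.002,"tz":0.001,"spin":0},{"gripper":0.006,"tx":0,"ty":-0.002,"tz":0.001,"spin":0},{"gripper":0.006,"tx":0,"ty":-0.002,"tz":0.001,"spin":0},{"gripper":0.006,"tx":0,"ty":-0.001,"tz":0.0005,"spin":0},{"gripper":0.006,"tx":0,"ty":0,"tz":0,"spin":0},{"gripper":0.006,"tx":0,"ty":0,"tz":0,"spin":0},{"gripper":0.006,"tx":0,"ty":0,"tz":0,"spin":0},{"gripper":0.006,"tx":0,"ty":0,"tz":0,"spin":0}]'
python3 - <<'E'
from h import *
s=sense();d=s["eef_pos"]-np.array([474.6,265.4,144.5]);y=s["tcp_rot"][2]
u=d[0]*np.sin(y)-d[1]*np.cos(y);r=np.hypot(150,60)
print(s["contact_force"],u,d[2],s["opening"],"theta",np.arccos((150-u)/r)-np.arctan2(60,150))
for c in ("scene","side"):
  g=grab_frame(c);save(g,c+"16")
  if c=="scene":cv2.imwrite("pics/s16.png",cv2.resize(g["pixels"][95:295,210:430,::-1],None,fx=2.9,fy=2.9,interpolation=2))
E
```

```text
clock: 22.85
eef_pos: [540.6, 304.1, 231.2]
tcp_rot: [3.14, -0.001, 2.094]
contact_force: [-4.2, 3.7, 4.8]
opening: 0.156
[-4.2212016   3.66605355  4.75632693] 76.48774089445841 86.72244993595675 0.1562226713107489 theta 0.7178846518654323
```

View pics/s16.png

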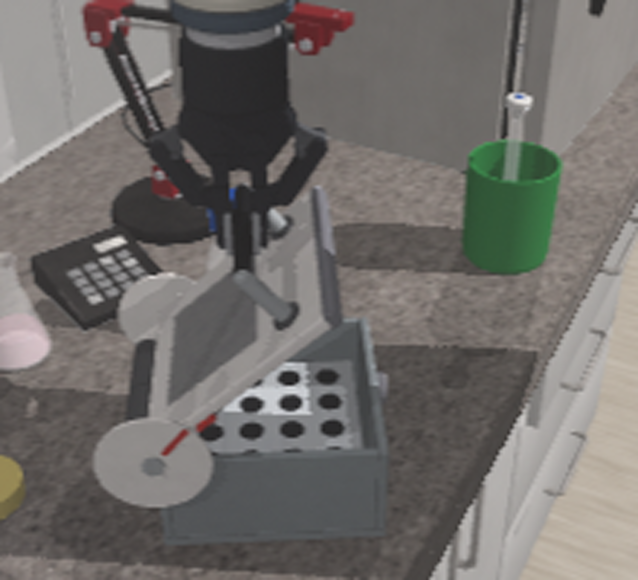

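The pointer at (205,422) is visibly a little below the line at (175,442). The lid is held, with the flask upright in the cup. Handing in.

```bash
python3 -c "
from rig import sign_off,sense
print(sign_off());print(sense()['clock'])"
```

```text
the job is handed in; nothing more can be done
None
the job is handed in; nothing more can be done
```

I did the job in the order asked and handed it in at about 23 s of the 58 s allowed; no verdict was reported.

- **Flask:** I lowered it upright into the green cup until it touched the cup floor, where the wrist read 8.8 N upward. I then let go and withdrew. The last scene picture shows it still standing there.
- **Lid:** I gripped it by its bar and raised it to about 1.07 rad, where the pointer was clearly past the red line in both views. I then brought it back below the balance point, and I am still holding it there. Wrist force read at the end of each lid move stayed at or below about 13 N.
- **Final angle:** The arm position gives 0.72 rad, about 10 degrees below balance.
- **Disagreement in the checks:** Just before the last small lowering of about 0.05 rad, a fit to the red marks gave 0.81–0.84 rad where the arm position gave 0.77. By the images the lid would therefore now be at about 0.77–0.79 rad. Either value is below balance and within fifteen degrees of it. I did not repeat the image fit afterwards, but the pointer is visibly just below the line in the last picture.
- **Other things on the bench:** I made no contact with the bottle, dish or marker that I know of, but I did not measure their positions again at the end.
- **Refused calls:** My first four move calls were refused because they lacked required fields. The arm did not move during them.

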